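Free the lathe centre with the release crank and rack it

TASK

The brass spur centre is locked in the socket of the iron release stand. Wind the stand's red-handled crank clockwise (seen from above) until its stiff load suddenly lets go, and stop there before you overwind it and push the red pin out of the stand's end; then lift the freed centre out of the socket, without wrenching at it while it is still locked, and set it gently and fully home in the empty hole of the wooden rack. Leave the other tools where they are.

Things in the scene. Friction and masses are not known exactly. Their poses are not given: they have to be found in the camera images.
- stand: Dark iron box with grey top, fixed to the bench: 120 mm along its x, 300 mm along its y, top face 95 mm above the bench (a 30 mm wide, 10 mm high foot sticks out at each y end). Origin at the centre of its underside, z up. The socket is at (0, -80 mm), the crank's axis at (0, +80 mm). The lock inside is hidden; until it lets go, the centre cannot be drawn.
- crank_axis (a point): On the crank's vertical axis, 135 mm up (mid-height of the red grip). Clockwise from above the crank is stiff, about 9 to 14 N at the grip, until the lock lets go with a jerk after 1 to 2.2 turns (different each time, not visible outside); then it takes under 2 N. About 0.7 turn past that it starts to push the overwind pin out; 1.5 turns past it stops dead.
- crank_knob (a point): Middle of the crank's upright red grip: 38 mm tall (116 to 154 mm above the bench), 22 mm in diameter, 55 mm from the crank's axis. It spins freely on its pin, so it can be held from above without turning the hand as it goes round. The steel crank arm under it (18 mm wide, top at 113 mm) reaches to the hub (28 mm across, top at 119 mm).
- overwind (a joint): The red square overwind pin (10 mm) in the end face of the stand at its +y end, 57 mm above the bench: 0 = flush as at the start; metres it has been pushed out when the crank is wound on about 0.7 turn or more past the letting-go (25 mm per turn). 3 mm out counts as overwound.
- socket (a point): Mouth of the stand's socket: centre of the 20 mm hole in the stand's top face, 95 mm above the bench.
- centre: Spur centre, 0.3 kg: steel shank 18 mm in diameter and 60 mm long, then a round brass head 32 mm in diameter, 40 mm tall, with steel spurs 14 mm higher. Origin at the shank's foot, z up the shank: head from z = 60 to 100 mm. In the socket the head's underside rests on the stand's top (head 95 to 135 mm above the bench); 2 mm play in the hole and, while locked, some 4 mm up and down.
- rack: Wooden rack block, fixed: 80 mm along its x, 220 mm along its y, 70 mm tall, with three 20 mm through holes in its top at y = -70, 0 and +70 mm. Origin at the centre of its underside, z up. The hole at y = -70 mm is empty.
- rack_hole (a point): Mouth of the rack's empty hole, in its top face 70 mm above the bench; 20 mm in diameter, through to the bench. The centre is home when its head's underside lies on the rack's top (its origin then 10 mm above the bench).
- cone_centre: Bystander: steel cone centre standing in the rack's middle hole, head 32 mm across, up to 114 mm above the bench. Origin at the shank's foot.
- cup_centre: Bystander: dark steel cup centre standing in the rack's hole at y = +70 mm, head 36 mm across, up to 100 mm above the bench. Origin at the shank's foot.
- gouge: Bystander: 300 mm hand tool with a handle, lying on the far part of the bench. Origin at its middle.
- whetstone: Bystander: grey stone 60 x 160 x 30 mm lying flat. Origin at the centre of its underside.
- bowl_blank: Bystander: round pale wood blank 120 mm across, 70 mm tall. Origin at the centre of its underside.
- mallet: Bystander: 260 mm wooden mallet lying on the left of the bench. Origin near its middle.
- wax_jar: Bystander: jar 64 mm across, 70 mm tall, on the right of the bench. Origin at the centre of its underside.
Not all that is in view belongs to the job. Leave any pink look-alike of the centre alone. Several things have the shape of the rack; the one meant has the colours described above.

How it is judged (in metres and radians):
On the way:
1. the freed centre has been lifted out, its shank clear above the socket (height (world z) of centre above 0.1 m and value of joint overwind below 0.003 m), for 0.1 s.
At the end, for the whole second after the job is handed in: The spur centre stands upright in the rack's empty hole (shank within 4 mm of the hole's middle, tilt under 0.07 rad), its head down on the rack to within 3.5 mm, at rest and released; the overwind pin is less than 3 mm out (horizontal distance between centre and rack_hole below 0.004 m and z of centre in the frame of rack between 0.006 and 0.0135 m and angle between centre's own z axis and vertical below 0.07 rad and linear speed of centre below 0.02 m/s and value of joint overwind below 0.003 m); the robot touches nothing.
It fails at once if the crank is overwound: the red overwind pin is pushed out by more than 3 mm (value of joint overwind above 0.003 m).
It fails at once if the centre is wrenched or jammed in its socket with more than 35 N (contact force between centre and stand above 35 N).
It fails at once if the centre is rammed or dropped into the rack with more than 50 N (contact force between centre and rack above 50 N).
It fails at once if another tool is disturbed (moved more than 30 mm) (distance of any of cone_centre, cup_centre, gouge, whetstone, bowl_blank, mallet, wax_jar from where it was at the start of the episode above 0.03 m).
It also fails if it takes over 72 s, if anything falls off the work surface, if the arm or the gripper's body presses on something with over 40 N, if the wrist force passes 120 N, or if a joint passes its speed limit or range.

ROBOT

A 6-joint arm with a two-finger parallel gripper is mounted at the origin on the work surface. World frame = base frame: x ahead of the robot, y to its left, z up, the work surface at z = 0. Lengths are in m, angles in degrees, forces in N, time in s.
With the tool pointing down it reaches from about 0.375 to 0.9 m from the base axis. Payload 3.1 kg.
Tool frame: the origin (TCP) lies between the finger pads; the fingertips stand 22 mm ahead of it and the grasp point (between the pads) lies 3 mm ahead of it; z points along the fingers, y is the line along which they close (so a half turn about z gives the same grasp; the last joint's range is limited). The gripper opens to 87 mm and grips with 3 to 60 N. Pads are 19 mm wide; open, the fingers measure 117 mm over their backs; the gripper's body (75 mm by 190 mm) begins 51 mm behind the grasp point.
Start: joints at [53.6, 30.224, 82.088, -0, 67.689, -10.227], TCP at [0.276, 0.561, 0.245] pointing down, gripper open.
Joint ranges: [-176.69, 176.69], [-43.24, 126.21], [12.49, 139.97], [-82, 262], [0, 151.66], [-163.58, 163.58]. Speed limits (degrees/s): [159.86, 159.86, 180, 180, 180, 180].

INTERFACE

Orientations are given as a 3x3 rotation matrix whose columns are the frame's x, y, z axes.
In Python, from rig import bot, capture, search_frame, outline_of, spot_point gives the robot as it stands.
- The arm moves only by the tool jog_arm, never from a script. Its argument "rows" is text: rows parted by semicolons, each of 7 numbers parted by spaces: the opening, from 0 (shut) to 1 (fully open), then the shift along the tool's x, y, z as a fraction of full scale, then the turn, a rotation vector about the tool's x, y, z as a fraction of full scale. A call has 1 to 20 rows; each row is the pose to reach, as a shift and turn from the pose commanded when the call began, along the tool's axes at that moment; what a row does not reach only later rows make up. Full scale, the value 1, is 0.5 m for a shift and pi/4 rad for a turn. A row lasts 1/12 s, in which the tool goes at most 41.7 mm and 7.16 degrees, less where a joint would pass 70% of its speed; a pose out of reach is approached as far as the arm can. A call with a number of a shift or a turn outside -1 to 1 is refused whole. A call with a gripper value outside its range is refused whole. The fingers move at their own pace and stop on an object; the grip force is fixed at half the most. Time passes only in rows, so rows that repeat a pose let the fingers close. It gives the time, the measured TCP pose, the force, the opening and the grip force at its end, in the units of the state.
- bot.read_state(): the state, without advancing time (a new reading comes with each control period).
- capture(name): name is "scene" or "side" or "wrist"; returns a dict with "pixels" (420x560x3 uint8, red, green, blue), "fx", "fy", "cx", "cy" (pixels), "distortion" ([k1, k2, p1, p2, k3] as OpenCV has them; the pictures are not rectified), "R" (3x3) and "t" (3): a world point X has camera coordinates R X + t; the wrist camera has in their place "mount" (4x4, takes a point from camera to tool coordinates, whose origin is the TCP and whose axes are the flange's). Camera axes: x right, y down, z forward; pixel columns grow to the right and rows downward; lengths in m; the calibration is good to about 2 mm. A picture is of the moment at which its call begins: read the wrist's pose just before it. There is no depth.
- bot.hand_in(): hands the job in; it is judged then, once.
Trained networks look in a picture, given as the dict that the camera call returned (one of the last four; its "shot" number tells which), for a name from the list of things; names that differ only in an ending like _2 or _b are one class to them, and where a whole thing is asked for, a point or a joint stands for the part that bears it (a point fixed in the world has none). Each returns a list of dicts, best first, with "conf" (0 to 1); they miss things now and then, are a little off and sometimes report something else, mostly with a low value. They report only what shows in the picture. A call takes as long as a camera call. They do not tell look-alikes from the thing itself.
- search_frame(label, picture): "point" ([x, y, z] in m, in world coordinates, good to about 4 mm: the middle of the surface that is visible of it).
- outline_of(label, picture): "region" (420x560 bool, what is visible of it).
- spot_point(label, picture): "point" ([x, y, z] in m, in world coordinates, good to about 4 mm: a listed point, or the origin of a listed thing).
The state is a dict: "time_s": time; "joint_positions": joint angles; "qvel": joint speeds; "tau": joint torques, N m; "position": TCP position; "tcp_rot": TCP orientation; "force": force on the tool from outside, world axes, zero at the start; "moment": the same for the moment, N m; "opening": opening from 0.0 (shut) to 1.0 (fully open); "grasp_force": force on a finger pad.
Only numpy, scipy, OpenCV 4.12 (cv2) and the standard library are available. Lean on these libraries where they do the work, as an engineer would, in place of code of your own. Each camera call takes 0.05 s, during which the arm holds its last target. There are 200 camera calls.

## Working session

There is one attempt and no reset: what is moved stays moved. The work goes in short steps, Python scripts to look and compute and a tool call to move; the robot and the scene stay as the last step left them, time stands still between calls to the robot, and variables do not carry over. Pictures are saved under pics/ and viewed, at most 10 in all, crops included, and the job is handed in when it is done.

Besides the shell and the picture viewer there is one more tool, called after "Emit:" as name(argument=value, ...) on one line, values as JSON. jog_arm: Moves the arm, as the interface text tells. Its arguments: {"type":"object","properties":{"rows":{"type":"string"}},"required":["rows"]}

```bash
mkdir -p pics; ls
cat > h.py <<'E'
import numpy as np, cv2
from rig import bot, capture, search_frame, outline_of, spot_point
def save(p,n,crop=None,s=1):
    im=p["pixels"][:,:,::-1]
    if crop: im=im[crop[1]:crop[3],crop[0]:crop[2]]
    cv2.imwrite("pics/"+n,cv2.resize(im,None,fx=s,fy=s,interpolation=cv2.INTER_CUBIC))
def pose(p,st=None):
    if "R" in p: return np.array(p["R"]),np.array(p["t"])
    T=np.eye(4);T[:3,:3]=st["tcp_rot"];T[:3,3]=st["position"]
    M=np.linalg.inv(T@np.array(p["mount"]));return M[:3,:3],M[:3,3]
def proj(p,X,st=None):
    R,t=pose(p,st);K=np.array([[p["fx"],0,p["cx"]],[0,p["fy"],p["cy"]],[0,0,1]])
    return cv2.projectPoints(np.float64(X).reshape(-1,1,3),cv2.Rodrigues(R)[0],t,K,np.array(p["distortion"]))[0].reshape(-1,2)
def ray(p,uv,st=None):
    R,t=pose(p,st);K=np.array([[p["fx"],0,p["cx"]],[0,p["fy"],p["cy"]],[0,0,1]])
    q=cv2.undistortPoints(np.float64(uv).reshape(-1,1,2),K,np.array(p["distortion"])).reshape(-1,2)
    d=np.c_[q,np.ones(len(q))]@R; return -R.T@t,d
def onz(p,uv,z,st=None):
    o,d=ray(p,uv,st); return o+d*((z-o[2])/d[:,2:3])
E
cat > a.py <<'E'
from h import *
st=bot.read_state();print(st["time_s"],st["position"],np.round(st["tcp_rot"],3).tolist(),st["force"])
ps=[capture(n) for n in("scene","side")]
for p,n in zip(ps,("scene","side")):
    save(p,n+".png",s=1.4)
    for f,l in((spot_point,["stand","crank_axis","crank_knob","socket","centre","rack","rack_hole","cone_centre","cup_centre"]),):
        for x in l:
            print(n,x,[(round(d["conf"],2),np.round(d["point"],3).tolist(),np.round(proj(p,d["point"])[0]).tolist()) for d in f(x,p)[:3]])
E
python3 a.py
```

```text
pics
0.0 [0.27523468 0.5603624  0.24357617] [[-0.897, 0.441, -0.001], [0.441, 0.897, -0.002], [0.0, -0.002, -1.0]] [ 0.11920114 -0.63119608 -0.62695334]
scene stand [(0.97, [0.549, 0.161, -0.004], [328.0, 228.0]), (0.36, [0.56, -0.508, 0.002], [138.0, 223.0])]
scene crank_axis [(0.89, [0.533, 0.239, 0.135], [355.0, 198.0])]
scene crank_knob [(0.48, [0.487, 0.205, 0.134], [344.0, 188.0]), (0.15, [0.534, 0.24, 0.128], [355.0, 200.0])]
scene socket [(0.81, [0.568, 0.082, 0.089], [306.0, 214.0])]
scene centre [(0.71, [0.565, 0.083, 0.034], [306.0, 224.0]), (0.68, [0.695, 0.077, -0.002], [303.0, 262.0])]
scene rack [(0.81, [0.73, -0.363, 0.004], [168.0, 264.0]), (0.61, [0.312, -0.176, -0.003], [239.0, 177.0]), (0.59, [0.53, -0.164, -0.0], [236.0, 220.0])]
scene rack_hole [(0.89, [0.735, -0.436, 0.067], [141.0, 253.0]), (0.76, [0.316, -0.253, 0.067], [217.0, 164.0]), (0.61, [0.519, -0.239, 0.068], [213.0, 204.0])]
scene cone_centre [(0.58, [0.533, -0.172, 0.012], [233.0, 219.0])]
scene cup_centre [(0.62, [0.546, -0.105, 0.009], [252.0, 222.0])]
side stand [(0.64, [0.551, 0.161, 0.002], [244.0, 210.0])]
side crank_axis [(0.83, [0.533, 0.243, 0.138], [224.0, 164.0])]
side crank_knob [(0.67, [0.491, 0.206, 0.134], [219.0, 173.0])]
side socket [(0.77, [0.566, 0.083, 0.094], [262.0, 193.0]), (0.21, [0.559, -0.509, 0.002], [413.0, 339.0])]
side centre [(0.62, [0.693, 0.083, 0.001], [294.0, 207.0]), (0.42, [0.559, -0.509, 0.004], [413.0, 339.0])]
side rack [(0.94, [0.535, -0.168, 0.004], [306.0, 263.0]), (0.91, [0.313, -0.182, -0.001], [237.0, 302.0]), (0.75, [0.731, -0.364, 0.0], [412.0, 275.0])]
side rack_hole [(0.84, [0.735, -0.431, 0.075], [440.0, 265.0]), (0.74, [0.772, -0.085, 0.002], [349.0, 222.0]), (0.71, [0.312, -0.249, 0.072], [251.0, 295.0])]
side cone_centre []
side cup_centre []
```

View pics/scene.png

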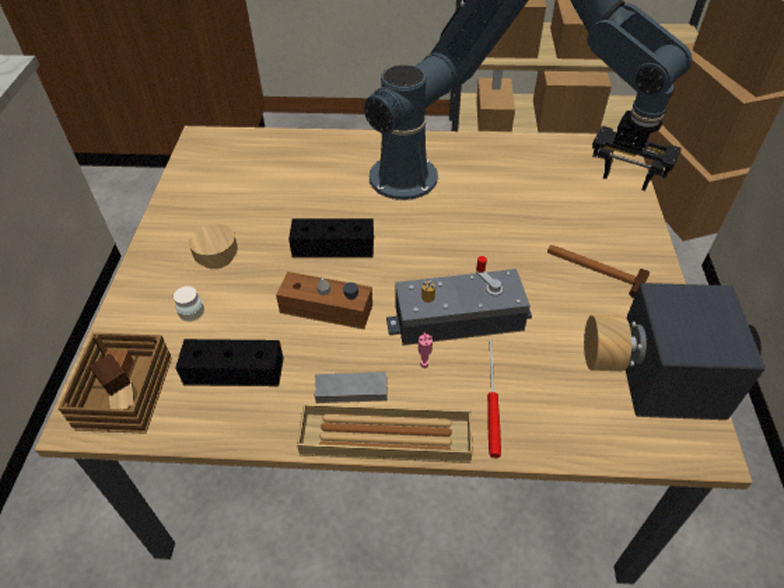

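View pics/side.png

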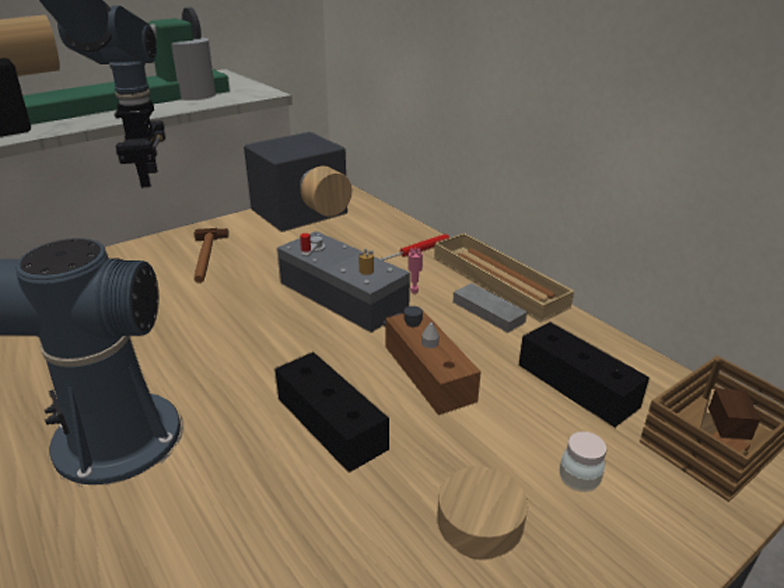

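Scene (native pixels): the brass centre in the stand is at (306,208) and the pink look-alike at (303,250). There are three rack-shaped blocks: black at (239,170), black at (165,258) and brown wood at (232,213). The brown one is meant, because it is wooden and holds the cone and cup centres; its empty hole is at (213,204). I'll confirm in a crop and refine the numbers.

```bash
cat > b.py <<'E'
from h import *
from scipy.optimize import least_squares
ps=[capture(n) for n in("scene","side")]
save(ps[0],"crop.png",(195,160,390,260),4)
def both(l,near):
    o=[]
    for p in ps:
        for d in spot_point(l,p):
            if np.linalg.norm(np.array(d["point"])-near)<.05:o.append(d["point"]);break
    print(l,np.round(o,4).tolist(),np.round(np.mean(o,0),4))
for l,n in(("crank_knob",(.489,.205,.135)),("crank_axis",(.533,.241,.135)),("socket",(.567,.083,.095)),("rack_hole",(.519,-.239,.07)),("rack",(.533,-.166,0)),("centre",(.567,.083,.035)),("stand",(.55,.161,0))):both(l,np.array(n))
# red grip blob triangulated
A=[];B=[]
for p in ps:
    c=[d for d in outline_of("crank_knob",p)]
    h=cv2.cvtColor(p["pixels"],cv2.COLOR_RGB2HSV);m=((h[...,0]<6)|(h[...,0]>174))&(h[...,1]>180)&(h[...,2]>80)
    u=proj(p,(.489,.205,.135))[0];yy,xx=np.nonzero(m);k=np.hypot(xx-u[0],yy-u[1])<14
    o,d=ray(p,[xx[k].mean(),yy[k].mean()]);d=d[0]/np.linalg.norm(d);P=np.eye(3)-np.outer(d,d);A.append(P);B.append(P@o);print(k.sum())
print("grip",np.linalg.solve(sum(A),sum(B)))
E
python3 b.py
```

```text
crank_knob [[0.4863, 0.2046, 0.1342], [0.4917, 0.2065, 0.1306]] [0.489  0.2056 0.1324]
crank_axis [[0.5321, 0.241, 0.1352], [0.536, 0.239, 0.1333]] [0.534  0.24   0.1342]
socket [[0.5707, 0.0837, 0.0916], [0.5666, 0.0865, 0.0958]] [0.5686 0.0851 0.0937]
rack_hole [[0.5148, -0.2386, 0.0704], [0.5186, -0.2425, 0.0674]] [ 0.5167 -0.2406  0.0689]
rack [[0.531, -0.1686, 0.0009], [0.5336, -0.1699, -0.0031]] [ 0.5323 -0.1693 -0.0011]
centre [[0.5622, 0.0812, 0.0338]] [0.5622 0.0812 0.0338]
stand [[0.5476, 0.1603, -0.005], [0.5505, 0.1621, 0.0018]] [ 0.549   0.1612 -0.0016]
56
53
grip [0.48769131 0.20499147 0.136527  ]
```

View pics/crop.png

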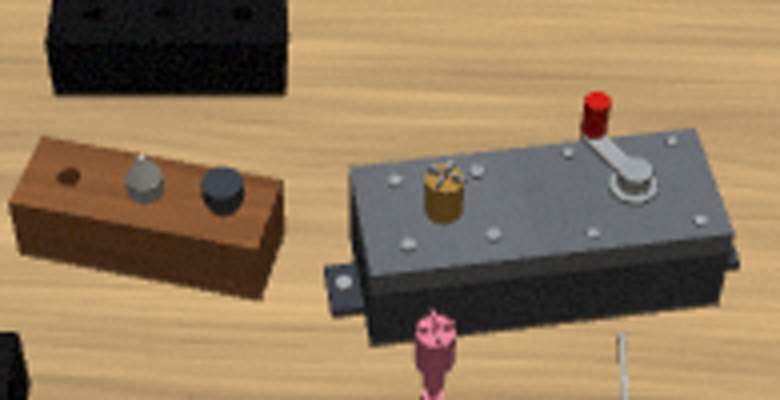

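Emit:
jog_arm(rows="1 -0.1 -0.064 0 0 0 0;1 -0.2 -0.128 0 0 0 0;1 -0.3 -0.192 0 0 0 0;1 -0.4 -0.256 0 0 0 0;1 -0.5 -0.32 0 0 0 0;1 -0.6 -0.384 0 0 0 0;1 -0.697 -0.448 0 0 0 0;1 -0.697 -0.448 0 0 0 0;1 -0.697 -0.448 0 0 0 0;1 -0.697 -0.448 0 0 0 0;1 -0.697 -0.448 0 0 0 0;1 -0.697 -0.448 0 0 0 0;1 -0.697 -0.448 0 0 0 0;1 -0.697 -0.448 0 0 0 0;1 -0.697 -0.448 0 0 0 0;1 -0.697 -0.448 0 0 0 0")

```text
time_s: 3.23
position: [0.4888, 0.2074, 0.2445]
tcp_rot: [[-0.899, 0.439, -0.0], [0.439, 0.899, 0.0], [0.0, -0.0, -1.0]]
force: [-0.3, 0.8, 0.2]
opening: 1.003
grasp_force: 0.0
```

The crop confirms it: brass centre at crop (443,195), brown wooden rack with its empty hole at (68,177), red grip at (596,115). Now a wrist-camera check.

```bash
cat > w.py <<'E'
from h import *
import sys
st=bot.read_state();p=capture("wrist");save(p,sys.argv[1],s=1.3)
print(st["position"],st["joint_positions"])
for l in sys.argv[2:]:
    print(l,[(round(d["conf"],2),np.round(d["point"],4).tolist(),np.round(proj(p,d["point"],st)[0]).tolist()) for d in spot_point(l,p)[:2]])
h=cv2.cvtColor(p["pixels"],cv2.COLOR_RGB2HSV);m=((h[...,0]<6)|(h[...,0]>174))&(h[...,1]>180)&(h[...,2]>80)
n,lab,s,c=cv2.connectedComponentsWithStats(m.astype(np.uint8))
for i in range(1,n):
    if s[i,4]>200: print(s[i],c[i],onz(p,c[i],.135,st),onz(p,c[i],.154,st))
E
python3 w.py w1.png crank_knob crank_axis socket centre
```

```text
[0.48878171 0.20741295 0.24454869] [ 1.09229904e+01  2.30021947e+01  9.55494835e+01  8.33558576e-03
  6.14627645e+01 -5.30437951e+01]
crank_knob [(0.73, [0.4868, 0.2104, 0.1329], [281.0, 214.0])]
crank_axis [(0.6, [0.535, 0.2395, 0.1363], [334.0, 248.0])]
socket [(0.63, [0.5636, 0.0792, 0.0948], [205.0, 314.0]), (0.36, [0.5336, 0.2382, 0.1353], [332.0, 247.0])]
centre [(0.54, [0.5374, 0.2389, 0.1398], [335.0, 252.0])]
[266 213  26  25 504] [278.67460317 225.06150794] [[0.49434967 0.20453357 0.135     ]] [[0.48885667 0.20722937 0.154     ]]
```

View pics/w1.png

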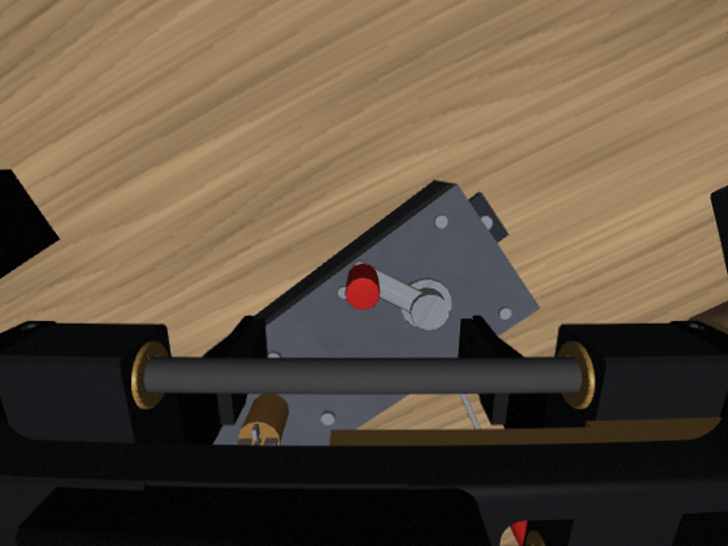

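Wrist view: red grip top at (279,225), hub at (331,235), and they agree with the earlier estimates. Descending and closing on the grip.

Run:
```python
from h import *
st=bot.read_state();p=capture("wrist")
print(onz(p,[431/1.3,306/1.3],.119,st))
```

```text
[[0.53047861 0.24139909 0.119     ]]
```

Emit:
jog_arm(rows="1 0 0 0.04 0 0 0;1 0 0 0.08 0 0 0;1 0 0 0.12 0 0 0;1 0 0 0.16 0 0 0;1 0 0 0.18 0 0 0;1 0 0 0.197 0 0 0;1 0 0 0.197 0 0 0;1 0 0 0.197 0 0 0;0.6 0 0 0.197 0 0 0;0 0 0 0.197 0 0 0;0 0 0 0.197 0 0 0;0 0 0 0.197 0 0 0;0 0 0 0.197 0 0 0;0 0 0 0.197 0 0 0;0 0 0 0.197 0 0 0;0 0 0 0.197 0 0 0;0 0 0 0.197 0 0 0;0 0 0 0.197 0 0 0")

```text
time_s: 5.03
position: [0.4896, 0.2062, 0.146]
tcp_rot: [[-0.897, 0.441, -0.0], [0.441, 0.897, -0.0], [0.0, -0.0, -1.0]]
force: [-0.5, 0.9, -0.8]
opening: 0.327
grasp_force: 0.0
```

Emit:
jog_arm(rows="0 0 0 0 0 0 0;0 0 0 0 0 0 0;0 0 0 0 0 0 0;0 0 0 0 0 0 0;0 0 0 0 0 0 0;0 0 0 0 0 0 0")

```text
time_s: 5.53
position: [0.49, 0.2064, 0.1461]
tcp_rot: [[-0.897, 0.441, 0.001], [0.441, 0.897, 0.0], [-0.001, 0.001, -1.0]]
force: [1.6, 1.7, -2.0]
opening: 0.243
grasp_force: 30.0
```

```bash
cat > arc.py <<'E'
import numpy as np
R=np.array([[-.897,.441],[.441,.897]])
def arc(f0,f1,r=.055,n=10,c0=None):
    e=lambda f:np.array([np.cos(np.radians(f)),np.sin(np.radians(f))])
    return ";".join("0 %.3f %.3f 0 0 0 0"%tuple(R.T@(r*(e(f)-e(f0)))/.5) for f in np.linspace(f0,f1,n+1)[1:])
f=217.3
for k in range(4): print(f-90*k); print(arc(f-90*k,f-90*k-90))
E
python3 arc.py; python3 -c "
from h import *
s=bot.read_state();print(s['opening'],s['grasp_force'],s['position'],s['force'])"
```

```text
217.3
0 0.015 0.009 0 0 0 0;0 0.028 0.020 0 0 0 0;0 0.039 0.033 0 0 0 0;0 0.048 0.048 0 0 0 0;0 0.055 0.064 0 0 0 0;0 0.059 0.080 0 0 0 0;0 0.061 0.097 0 0 0 0;0 0.060 0.115 0 0 0 0;0 0.056 0.131 0 0 0 0;0 0.049 0.147 0 0 0 0
127.30000000000001
0 -0.009 0.015 0 0 0 0;0 -0.020 0.028 0 0 0 0;0 -0.033 0.039 0 0 0 0;0 -0.048 0.048 0 0 0 0;0 -0.064 0.055 0 0 0 0;0 -0.080 0.059 0 0 0 0;0 -0.097 0.061 0 0 0 0;0 -0.115 0.060 0 0 0 0;0 -0.131 0.056 0 0 0 0;0 -0.147 0.049 0 0 0 0
37.30000000000001
0 -0.015 -0.009 0 0 0 0;0 -0.028 -0.020 0 0 0 0;0 -0.039 -0.033 0 0 0 0;0 -0.048 -0.048 0 0 0 0;0 -0.055 -0.064 0 0 0 0;0 -0.059 -0.080 0 0 0 0;0 -0.061 -0.097 0 0 0 0;0 -0.060 -0.115 0 0 0 0;0 -0.056 -0.131 0 0 0 0;0 -0.049 -0.147 0 0 0 0
-52.69999999999999
0 0.009 -0.015 0 0 0 0;0 0.020 -0.028 0 0 0 0;0 0.033 -0.039 0 0 0 0;0 0.048 -0.048 0 0 0 0;0 0.064 -0.055 0 0 0 0;0 0.080 -0.059 0 0 0 0;0 0.097 -0.061 0 0 0 0;0 0.115 -0.060 0 0 0 0;0 0.131 -0.056 0 0 0 0;0 0.147 -0.049 0 0 0 0
0.24281424968261053 29.99965632800013 [0.48999296 0.20638446 0.14605771] [ 1.58813639  1.70871829 -2.04285127]
```

Emit:
jog_arm(rows="0 0.015 0.009 0 0 0 0;0 0.028 0.020 0 0 0 0;0 0.039 0.033 0 0 0 0;0 0.048 0.048 0 0 0 0;0 0.055 0.064 0 0 0 0;0 0.059 0.080 0 0 0 0;0 0.061 0.097 0 0 0 0;0 0.060 0.115 0 0 0 0;0 0.056 0.131 0 0 0 0;0 0.049 0.147 0 0 0 0")

```text
time_s: 6.37
position: [0.4987, 0.282, 0.146]
tcp_rot: [[-0.899, 0.439, -0.003], [0.439, 0.899, -0.005], [0.001, -0.006, -1.0]]
force: [1.2, -7.2, 1.9]
opening: 0.239
grasp_force: 30.0
```

Emit:
jog_arm(rows="0 -0.009 0.015 0 0 0 0;0 -0.020 0.028 0 0 0 0;0 -0.033 0.039 0 0 0 0;0 -0.048 0.048 0 0 0 0;0 -0.064 0.055 0 0 0 0;0 -0.080 0.059 0 0 0 0;0 -0.097 0.061 0 0 0 0;0 -0.115 0.060 0 0 0 0;0 -0.131 0.056 0 0 0 0;0 -0.147 0.049 0 0 0 0")

```text
time_s: 7.2
position: [0.5777, 0.2728, 0.1461]
tcp_rot: [[-0.897, 0.442, 0.001], [0.442, 0.897, 0.002], [0.0, 0.002, -1.0]]
force: [-3.0, 3.6, 1.7]
opening: 0.239
grasp_force: 30.0
```

```bash
python3 w.py w2.png crank_knob crank_axis; python3 -c "
from h import *
s=bot.read_state();print(s['time_s'],s['position'],s['force'],s['moment'],s['qvel'])"
```

```text
[0.57774911 0.27282152 0.14605284] [ 15.23171563  37.95273576  84.8984414    0.10822811  57.08060389
 -48.62215336]
crank_knob [(0.63, [0.5775, 0.2715, 0.1334], [276.0, 268.0])]
crank_axis [(0.81, [0.5374, 0.2423, 0.1352], [193.0, 230.0])]
[261 264  37  12 316] [278.98101266 270.69620253] [[0.57862061 0.27250104 0.135     ]] [[0.57012937 0.27662675 0.154     ]]
7.35 [0.57915205 0.27084008 0.1460954 ] [ 2.04001169 -2.82525438 -0.15375253] [-0.47897314 -0.33270683  0.0181732 ] [ 0.4265275  -0.12833531  0.31961607 -0.49575422 -0.51575376  0.24203072]
```

```bash
python3 -c "
from arc import arc
for a in(37.3,7.3,-22.7):print(a,arc(a,a-30,n=8))" | tail -3
```

```text
37.3 0 -0.006 -0.003 0 0 0 0;0 -0.012 -0.007 0 0 0 0;0 -0.018 -0.011 0 0 0 0;0 -0.024 -0.016 0 0 0 0;0 -0.029 -0.021 0 0 0 0;0 -0.034 -0.026 0 0 0 0;0 -0.038 -0.032 0 0 0 0;0 -0.043 -0.038 0 0 0 0
7.3 0 -0.004 -0.006 0 0 0 0;0 -0.007 -0.012 0 0 0 0;0 -0.010 -0.019 0 0 0 0;0 -0.013 -0.026 0 0 0 0;0 -0.015 -0.033 0 0 0 0;0 -0.016 -0.040 0 0 0 0;0 -0.017 -0.047 0 0 0 0;0 -0.018 -0.054 0 0 0 0
-22.7 0 -0.000 -0.007 0 0 0 0;0 0.000 -0.014 0 0 0 0;0 0.001 -0.022 0 0 0 0;0 0.002 -0.029 0 0 0 0;0 0.004 -0.036 0 0 0 0;0 0.006 -0.043 0 0 0 0;0 0.008 -0.049 0 0 0 0;0 0.011 -0.056 0 0 0 0
```

Emit:
jog_arm(rows="0 -0.006 -0.003 0 0 0 0;0 -0.012 -0.007 0 0 0 0;0 -0.018 -0.011 0 0 0 0;0 -0.024 -0.016 0 0 0 0;0 -0.029 -0.021 0 0 0 0;0 -0.034 -0.026 0 0 0 0;0 -0.038 -0.032 0 0 0 0;0 -0.043 -0.038 0 0 0 0")

```text
time_s: 8.02
position: [0.5884, 0.2467, 0.1461]
tcp_rot: [[-0.897, 0.441, 0.002], [0.441, 0.897, 0.002], [-0.001, 0.003, -1.0]]
force: [2.7, 2.5, -1.0]
opening: 0.237
grasp_force: 30.0
```

```bash
cat > f.py <<'E'
from h import *
import sys
phi=np.radians(float(sys.argv[1]));e=np.array([np.cos(phi),np.sin(phi)]);t=np.array([e[1],-e[0]])
c=np.array([.533,.240])+.055*e
for i in range(2):
    s=bot.read_state();d=np.array(s["position"][:2])-c;F=np.array(s["force"][:2])
    print(round(s["time_s"],3),"F tan/rad",np.round([F@t,F@e],2),"dpos mm tan/rad",np.round([d@t*1e3,d@e*1e3],2),"M",np.round(s["moment"],2),"tau",np.round(s["tau"],2))
    if i==0: capture("side")
E
python3 f.py 7.3; python3 -c "
from arc import arc
for k in range(5):print(7.3-k*60,arc(7.3-60*k,-52.7-60*k,n=5))" | tail -5
```

```text
8.017 F tan/rad [-2.17  3.02] dpos mm tan/rad [0.35 0.84] M [ 0.41 -0.41 -0.01] tau [-1.220e+00 -4.726e+01 -1.308e+01 -5.700e-01  1.070e+00  4.000e-02]
8.067 F tan/rad [0.44 3.69] dpos mm tan/rad [1.83 0.82] M [ 0.02 -0.49  0.01] tau [ 1.690e+00 -4.703e+01 -1.290e+01  3.400e-01  1.040e+00 -1.000e-02]
7.3 0 -0.011 -0.020 0 0 0 0;0 -0.017 -0.043 0 0 0 0;0 -0.018 -0.065 0 0 0 0;0 -0.015 -0.088 0 0 0 0;0 -0.007 -0.110 0 0 0 0
-52.7 0 0.012 -0.019 0 0 0 0;0 0.028 -0.036 0 0 0 0;0 0.048 -0.048 0 0 0 0;0 0.069 -0.057 0 0 0 0;0 0.092 -0.061 0 0 0 0
-112.7 0 0.023 0.001 0 0 0 0;0 0.045 0.007 0 0 0 0;0 0.066 0.017 0 0 0 0;0 0.084 0.031 0 0 0 0;0 0.098 0.049 0 0 0 0
-172.7 0 0.011 0.020 0 0 0 0;0 0.017 0.043 0 0 0 0;0 0.018 0.065 0 0 0 0;0 0.015 0.088 0 0 0 0;0 0.007 0.110 0 0 0 0
-232.7 0 -0.012 0.019 0 0 0 0;0 -0.028 0.036 0 0 0 0;0 -0.048 0.048 0 0 0 0;0 -0.069 0.057 0 0 0 0;0 -0.092 0.061 0 0 0 0
```

Emit:
jog_arm(rows="0 -0.011 -0.020 0 0 0 0;0 -0.017 -0.043 0 0 0 0;0 -0.018 -0.065 0 0 0 0;0 -0.015 -0.088 0 0 0 0;0 -0.007 -0.110 0 0 0 0")

```text
time_s: 8.48
position: [0.5659, 0.1945, 0.1461]
tcp_rot: [[-0.897, 0.442, -0.0], [0.442, 0.897, 0.001], [0.001, 0.001, -1.0]]
force: [1.0, 6.8, -1.3]
opening: 0.238
grasp_force: 30.0
```

```bash
python3 f.py -52.7
```

```text
8.483 F tan/rad [-4.93 -4.75] dpos mm tan/rad [1.41 1.15] M [ 1.21 -0.21 -0.02] tau [ -2.21 -43.57 -12.96  -1.37   1.     0.08]
8.533 F tan/rad [ 2.27 -0.41] dpos mm tan/rad [4.83 0.85] M [-0.07  0.25 -0.01] tau [ 1.640e+00 -3.969e+01 -1.463e+01  6.700e-01 -5.300e-01 -2.000e-02]
```

```bash
sed -i 's/range(2)/range(5)/;s/if i==0: //;s/,"M".*$/)/' f.py; python3 f.py -52.7
```

```text
8.533 F tan/rad [ 2.27 -0.41] dpos mm tan/rad [4.83 0.85]
8.583 F tan/rad [3.03 0.07] dpos mm tan/rad [4.59 0.8 ]
8.633 F tan/rad [3.63 0.49] dpos mm tan/rad [4.16 0.85]
8.683 F tan/rad [4.75 0.61] dpos mm tan/rad [3.61 0.89]
8.733 F tan/rad [5.48 0.51] dpos mm tan/rad [3.03 0.92]
```

Emit:
jog_arm(rows="0 0.012 -0.019 0 0 0 0;0 0.028 -0.036 0 0 0 0;0 0.048 -0.048 0 0 0 0;0 0.069 -0.057 0 0 0 0;0 0.092 -0.061 0 0 0 0")

```text
time_s: 9.2
position: [0.5144, 0.188, 0.1461]
tcp_rot: [[-0.897, 0.441, 0.006], [0.441, 0.897, 0.0], [-0.005, 0.003, -1.0]]
force: [4.4, 0.7, -3.5]
opening: 0.244
grasp_force: 30.0
```

```bash
python3 f.py -112.7
```

```text
9.2 F tan/rad [-3.78 -2.3 ] dpos mm tan/rad [-2.87  0.15]
9.25 F tan/rad [ 1.47 -4.12] dpos mm tan/rad [1.27 0.2 ]
9.3 F tan/rad [ 1.7  -3.89] dpos mm tan/rad [1.07 0.15]
9.35 F tan/rad [ 1.44 -3.36] dpos mm tan/rad [0.71 0.15]
9.4 F tan/rad [ 2.7  -3.93] dpos mm tan/rad [0.44 0.16]
```

Emit:
jog_arm(rows="0 0.023 0.001 0 0 0 0;0 0.045 0.007 0 0 0 0;0 0.066 0.017 0 0 0 0;0 0.084 0.031 0 0 0 0;0 0.098 0.049 0 0 0 0")

```text
time_s: 9.87
position: [0.4793, 0.2319, 0.1461]
tcp_rot: [[-0.898, 0.44, 0.003], [0.44, 0.898, -0.001], [-0.004, 0.001, -1.0]]
force: [6.1, -2.6, -5.1]
opening: 0.242
grasp_force: 30.0
```

```bash
python3 f.py -172.7
```

```text
9.867 F tan/rad [-3.34 -5.71] dpos mm tan/rad [-1.24 -0.75]
9.917 F tan/rad [ 0.02 -5.52] dpos mm tan/rad [ 0.75 -0.82]
9.967 F tan/rad [-0.62 -5.59] dpos mm tan/rad [ 0.05 -0.79]
10.017 F tan/rad [-0.38 -4.19] dpos mm tan/rad [-0.3 -0.8]
10.067 F tan/rad [-0.12 -5.84] dpos mm tan/rad [-0.51 -0.78]
```

Emit:
jog_arm(rows="0 0.003 0.004 0 0 0 0")

```text
time_s: 10.2
position: [0.4791, 0.2341, 0.1461]
tcp_rot: [[-0.898, 0.44, 0.003], [0.44, 0.898, -0.001], [-0.003, 0.0, -1.0]]
force: [6.1, -1.8, -4.3]
opening: 0.241
grasp_force: 30.0
```

```bash
python3 f.py -172.7
```

```text
10.2 F tan/rad [-2.55 -5.87] dpos mm tan/rad [ 0.94 -0.82]
10.25 F tan/rad [-2.12 -5.09] dpos mm tan/rad [ 1.34 -0.85]
10.3 F tan/rad [-0.84 -4.39] dpos mm tan/rad [ 1.31 -0.81]
10.35 F tan/rad [-0.3  -5.26] dpos mm tan/rad [ 1.31 -0.84]
10.4 F tan/rad [-0.6  -5.66] dpos mm tan/rad [ 1.26 -0.82]
```

Emit:
jog_arm(rows="0 0.007 0.017 0 0 0 0;0 0.013 0.040 0 0 0 0;0 0.014 0.062 0 0 0 0;0 0.011 0.085 0 0 0 0;0 0.003 0.107 0 0 0 0")

```text
time_s: 10.87
position: [0.4981, 0.2815, 0.146]
tcp_rot: [[-0.898, 0.439, -0.005], [0.439, 0.898, -0.005], [0.002, -0.007, -1.0]]
force: [1.3, -6.9, 1.9]
opening: 0.245
grasp_force: 30.0
```

```bash
sed -i 's/\[.533,.240\]/[.5338,.240]/' f.py; python3 f.py -232.7
```

```text
10.867 F tan/rad [-3.15 -6.28] dpos mm tan/rad [-3.24 -0.4 ]
10.917 F tan/rad [ 2.46 -2.52] dpos mm tan/rad [ 0.35 -0.52]
10.967 F tan/rad [ 0.5 -2.3] dpos mm tan/rad [-0.17 -0.46]
11.017 F tan/rad [ 2.39 -2.92] dpos mm tan/rad [-0.54 -0.47]
11.067 F tan/rad [ 2.68 -2.09] dpos mm tan/rad [-0.75 -0.5 ]
```

Force matches the stiff reading at the same angle on the first lap, so it is still locked (1.25 turns). Continuing.

Emit:
jog_arm(rows="0 -0.012 0.019 0 0 0 0;0 -0.028 0.036 0 0 0 0;0 -0.048 0.048 0 0 0 0;0 -0.069 0.057 0 0 0 0;0 -0.092 0.061 0 0 0 0")

```text
time_s: 11.53
position: [0.5521, 0.2913, 0.146]
tcp_rot: [[-0.897, 0.441, -0.006], [0.441, 0.897, 0.002], [0.007, -0.001, -1.0]]
force: [-3.2, 4.3, 2.2]
opening: 0.239
grasp_force: 30.0
```

```bash
python3 f.py 67.3; python3 -c "
from arc import arc
for k in range(4):print(67.3-k*60,arc(67.3-60*k,7.3-60*k,n=5))" | tail -4
```

```text
11.533 F tan/rad [-4.64  2.68] dpos mm tan/rad [-2.91 -0.57]
11.583 F tan/rad [-0.37  2.06] dpos mm tan/rad [ 0.54 -0.46]
11.633 F tan/rad [-1.4   3.26] dpos mm tan/rad [ 0.13 -0.48]
11.683 F tan/rad [-0.48  3.65] dpos mm tan/rad [-0.29 -0.49]
11.733 F tan/rad [0.55 3.52] dpos mm tan/rad [-0.43 -0.51]
67.3 0 -0.023 -0.001 0 0 0 0;0 -0.045 -0.007 0 0 0 0;0 -0.066 -0.017 0 0 0 0;0 -0.084 -0.031 0 0 0 0;0 -0.098 -0.049 0 0 0 0
7.299999999999997 0 -0.011 -0.020 0 0 0 0;0 -0.017 -0.043 0 0 0 0;0 -0.018 -0.065 0 0 0 0;0 -0.015 -0.088 0 0 0 0;0 -0.007 -0.110 0 0 0 0
-52.7 0 0.012 -0.019 0 0 0 0;0 0.028 -0.036 0 0 0 0;0 0.048 -0.048 0 0 0 0;0 0.069 -0.057 0 0 0 0;0 0.092 -0.061 0 0 0 0
-112.7 0 0.023 0.001 0 0 0 0;0 0.045 0.007 0 0 0 0;0 0.066 0.017 0 0 0 0;0 0.084 0.031 0 0 0 0;0 0.098 0.049 0 0 0 0
```

Emit:
jog_arm(rows="0 -0.023 -0.001 0 0 0 0;0 -0.045 -0.007 0 0 0 0;0 -0.066 -0.017 0 0 0 0;0 -0.084 -0.031 0 0 0 0;0 -0.098 -0.049 0 0 0 0")

```text
time_s: 12.2
position: [0.5886, 0.2462, 0.1461]
tcp_rot: [[-0.898, 0.441, 0.001], [0.441, 0.898, 0.001], [-0.0, 0.001, -1.0]]
force: [0.8, 2.4, 0.9]
opening: 0.242
grasp_force: 30.0
```

```bash
python3 f.py 7.3
```

```text
12.2 F tan/rad [-2.25  1.1 ] dpos mm tan/rad [0.81 0.13]
12.25 F tan/rad [0.61 1.62] dpos mm tan/rad [3.91 0.05]
12.3 F tan/rad [1.27 1.84] dpos mm tan/rad [3.43 0.01]
12.35 F tan/rad [0.55 2.89] dpos mm tan/rad [2.88 0.03]
12.4 F tan/rad [2.  2.1] dpos mm tan/rad [2.41 0.04]
```

Emit:
jog_arm(rows="0 -0.011 -0.020 0 0 0 0;0 -0.017 -0.043 0 0 0 0;0 -0.018 -0.065 0 0 0 0;0 -0.015 -0.088 0 0 0 0;0 -0.007 -0.110 0 0 0 0")

```text
time_s: 12.87
position: [0.5666, 0.195, 0.146]
tcp_rot: [[-0.897, 0.442, -0.0], [0.442, 0.897, 0.001], [0.001, 0.001, -1.0]]
force: [1.2, 5.3, -0.3]
opening: 0.24
grasp_force: 30.0
```

```bash
python3 f.py -52.7
```

```text
12.867 F tan/rad [-4.21 -3.47] dpos mm tan/rad [1.13 0.7 ]
12.917 F tan/rad [ 3.45 -0.06] dpos mm tan/rad [4.73 0.43]
12.967 F tan/rad [ 2.9  -0.78] dpos mm tan/rad [4.37 0.4 ]
13.017 F tan/rad [3.92 0.42] dpos mm tan/rad [3.85 0.43]
13.067 F tan/rad [4.18 0.49] dpos mm tan/rad [3.22 0.49]
```

Emit:
jog_arm(rows="0 0.012 -0.019 0 0 0 0;0 0.028 -0.036 0 0 0 0;0 0.048 -0.048 0 0 0 0;0 0.069 -0.057 0 0 0 0;0 0.092 -0.061 0 0 0 0")

```text
time_s: 13.53
position: [0.5145, 0.188, 0.146]
tcp_rot: [[-0.897, 0.441, 0.005], [0.441, 0.897, -0.0], [-0.005, 0.002, -1.0]]
force: [2.4, 1.4, -1.8]
opening: 0.237
grasp_force: 30.0
```

```bash
python3 f.py -112.7
```

```text
13.533 F tan/rad [-1.72 -2.21] dpos mm tan/rad [-2.32  0.45]
13.583 F tan/rad [ 2.79 -3.09] dpos mm tan/rad [1.87 0.49]
13.633 F tan/rad [ 2.39 -2.44] dpos mm tan/rad [1.67 0.45]
13.683 F tan/rad [ 2.   -2.81] dpos mm tan/rad [1.27 0.46]
13.733 F tan/rad [ 2.08 -2.36] dpos mm tan/rad [0.9  0.46]
```

Emit:
jog_arm(rows="0 0.040 0.005 0 0 0 0")

```text
time_s: 13.87
position: [0.4994, 0.1966, 0.1461]
tcp_rot: [[-0.898, 0.44, 0.005], [0.44, 0.898, -0.004], [-0.006, -0.002, -1.0]]
force: [4.3, -1.5, -1.4]
opening: 0.238
grasp_force: 30.0
```

```bash
sed -i 's/)$/&/' f.py; python3 f.py -133.7
```

```text
13.867 F tan/rad [-4.12 -1.89] dpos mm tan/rad [-5.12  0.08]
13.917 F tan/rad [ 3.93 -3.41] dpos mm tan/rad [0.86 0.36]
13.967 F tan/rad [ 5.04 -3.89] dpos mm tan/rad [0.74 0.3 ]
14.017 F tan/rad [ 6.73 -3.56] dpos mm tan/rad [0.82 0.3 ]
14.067 F tan/rad [ 7.63 -4.48] dpos mm tan/rad [1.15 0.31]
```

The arm's pull-back of 7.6 N is held statically by the crank, so it is still stiff at 1.975 turns. The lock must let go by 2.2, and overwind starts no earlier than about 2.67. Going to about 2.27 turns is safe and sufficient.

```bash
python3 -c "
from arc import arc
print(arc(-133.7,-187,n=5)); print(arc(-187,-240,n=5))" | tail -2
```

```text
0 0.019 0.008 0 0 0 0;0 0.036 0.019 0 0 0 0;0 0.051 0.033 0 0 0 0;0 0.062 0.050 0 0 0 0;0 0.071 0.069 0 0 0 0
0 0.005 0.020 0 0 0 0;0 0.006 0.040 0 0 0 0;0 0.003 0.060 0 0 0 0;0 -0.003 0.079 0 0 0 0;0 -0.013 0.097 0 0 0 0
```

Emit:
jog_arm(rows="0 0.019 0.008 0 0 0 0;0 0.036 0.019 0 0 0 0;0 0.051 0.033 0 0 0 0;0 0.062 0.050 0 0 0 0;0 0.071 0.069 0 0 0 0")

```text
time_s: 14.53
position: [0.4793, 0.2462, 0.1461]
tcp_rot: [[-0.898, 0.44, 0.001], [0.44, 0.898, -0.001], [-0.001, -0.001, -1.0]]
force: [3.1, -1.6, -1.5]
opening: 0.234
grasp_force: 30.0
```

```bash
python3 f.py -187
```

```text
14.533 F tan/rad [-1.24 -3.25] dpos mm tan/rad [-0.44 -0.19]
14.583 F tan/rad [ 2.  -0.4] dpos mm tan/rad [ 1.78 -0.28]
14.633 F tan/rad [ 0.01 -1.19] dpos mm tan/rad [ 0.93 -0.24]
14.683 F tan/rad [ 0.46 -1.98] dpos mm tan/rad [ 0.2  -0.27]
14.733 F tan/rad [ 0.03 -1.61] dpos mm tan/rad [-0.28 -0.23]
```

Emit:
jog_arm(rows="0 0.005 0.020 0 0 0 0;0 0.006 0.040 0 0 0 0;0 0.003 0.060 0 0 0 0;0 -0.003 0.079 0 0 0 0;0 -0.013 0.097 0 0 0 0")

```text
time_s: 15.2
position: [0.5064, 0.2872, 0.146]
tcp_rot: [[-0.898, 0.44, -0.001], [0.44, 0.898, -0.001], [0.001, -0.001, -1.0]]
force: [0.2, -3.9, 1.8]
opening: 0.238
grasp_force: 30.0
```

```bash
python3 f.py -240
```

```text
15.2 F tan/rad [-1.79 -3.53] dpos mm tan/rad [-0.18 -0.45]
15.25 F tan/rad [4.21 0.13] dpos mm tan/rad [ 3.02 -0.69]
15.3 F tan/rad [-0.1  -0.65] dpos mm tan/rad [ 2.01 -0.57]
15.35 F tan/rad [ 1.24 -0.52] dpos mm tan/rad [ 0.78 -0.54]
15.4 F tan/rad [ 0.68 -0.67] dpos mm tan/rad [-0.01 -0.55]
```

The crank now relaxes freely with force near 0, so the lock has let go. Letting go of it and moving over the centre.

Emit:
jog_arm(rows="1 0 0 0 0 0 0;1 0 0 0 0 0 0;1 0 0 0 0 0 0;1 0 0 0 0 0 0;1 0 0 0 0 0 0;1 0 0 0 0 0 0;1 0 0 0 0 0 0;1 0 0 -0.04 0 0 0;1 0 0 -0.1 0 0 0;1 0 0 -0.17 0 0 0;1 0 0 -0.24 0 0 0;1 -0.05 -0.06 -0.24 0 0 0.1;1 -0.1 -0.12 -0.24 0 0 0.25;1 -0.16 -0.18 -0.24 0 0 0.4;1 -0.22 -0.24 -0.24 0 0 0.55;1 -0.288 -0.314 -0.24 0 0 0.7;1 -0.288 -0.314 -0.24 0 0 0.85;1 -0.288 -0.314 -0.24 0 0 1;1 -0.288 -0.314 -0.24 0 0 1;1 -0.288 -0.314 -0.24 0 0 1")

```text
time_s: 17.12
position: [0.566, 0.082, 0.2659]
tcp_rot: [[-0.325, 0.946, -0.001], [0.946, 0.325, 0.0], [0.0, -0.001, -1.0]]
force: [-0.1, -0.2, 0.4]
opening: 1.0
grasp_force: 0.0
```

Emit:
jog_arm(rows="1 0 0 0 0 0 0.15;1 0 0 0 0 0 0.3;1 0 0 0 0 0 0.45;1 0 0 0 0 0 0.6;1 0 0 0 0 0 0.67;1 0 0 0 0 0 0.67;1 0 0 0 0 0 0.67;1 0 0 0 0 0 0.67")

```text
time_s: 17.78
position: [0.566, 0.0827, 0.266]
tcp_rot: [[0.193, 0.981, -0.0], [0.981, -0.193, -0.0], [-0.0, -0.0, -1.0]]
force: [-0.4, 0.9, -0.3]
opening: 1.0
grasp_force: 0.0
```

```bash
python3 w.py w3.png socket centre crank_knob crank_axis
```

```text
[0.56601119 0.08272534 0.26604306] [-2.87316676e+00  2.47147267e+01  8.84224179e+01 -1.58728432e-03
  6.68731158e+01  8.25113687e+00]
socket [(0.85, [0.5644, 0.0817, 0.0922], [278.0, 202.0])]
centre [(0.92, [0.6982, 0.0771, -0.0008], [375.0, 171.0]), (0.68, [0.564, 0.0806, 0.0337], [278.0, 192.0])]
crank_knob []
crank_axis [(0.9, [0.5364, 0.2373, 0.1364], [207.0, 38.0])]
[ 427    5  125   36 2447] [490.454434    21.89579076] [[0.76849338 0.20807382 0.135     ]] [[0.75527146 0.20436998 0.154     ]]
```

View pics/w3.png

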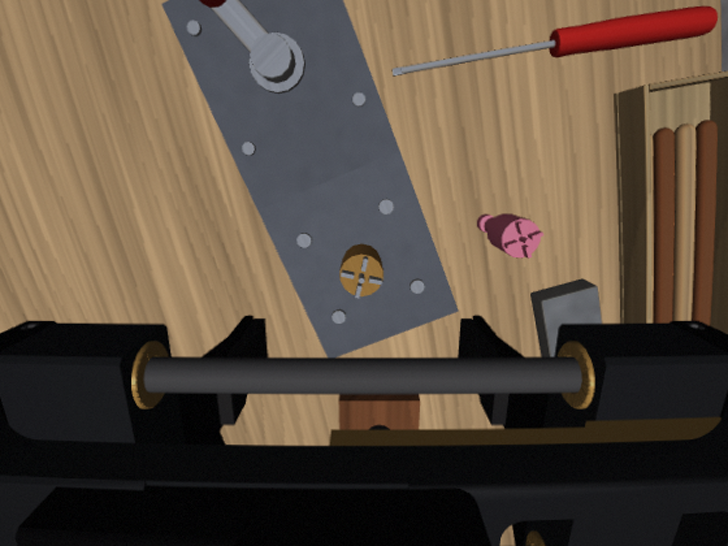

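```bash
cat > c.py <<'E'
from h import *
st=bot.read_state();p=capture("wrist")
h=cv2.cvtColor(p["pixels"],cv2.COLOR_RGB2HSV)
print(onz(p,[361/1.3,278/1.3],.135,st))
print("hub",onz(p,[277/1.3,57/1.3],.119,st))
m=((h[...,0]>10)&(h[...,0]<26)&(h[...,1]>150)&(h[...,2]>110)).astype(np.uint8)
m[:,:240]=0;m[:,320:]=0;m[:170]=0;m[245:]=0
ys,xs=np.nonzero(m);print(xs.min(),xs.max(),ys.min(),ys.max());(cx,cy),r=cv2.minEnclosingCircle(np.c_[xs,ys].astype(np.float32));print(cx,cy,r,onz(p,[cx,cy],.135,st))
E
python3 c.py
```

```text
[[0.56451236 0.07998144 0.135     ]]
hub [[0.53872251 0.23674455 0.119     ]]
262 293 195 225
277.375 210.1875 16.22664451599121 [[0.5649183  0.08350745 0.135     ]]
```

Emit:
jog_arm(rows="1 -0.003 -0.001 0.05 0 0 0;1 -0.003 -0.001 0.12 0 0 0;1 -0.003 -0.001 0.19 0 0 0;1 -0.003 -0.001 0.24 0 0 0;1 -0.003 -0.001 0.27 0 0 0;1 -0.003 -0.001 0.284 0 0 0;0.5 -0.003 -0.001 0.284 0 0 0;0.4 -0.003 -0.001 0.284 0 0 0;0 -0.003 -0.001 0.284 0 0 0;0 -0.003 -0.001 0.284 0 0 0;0 -0.003 -0.001 0.284 0 0 0;0 -0.003 -0.001 0.284 0 0 0;0 -0.003 -0.001 0.284 0 0 0;0 -0.003 -0.001 0.284 0 0 0;0 -0.003 -0.001 0.284 0 0 0;0 -0.003 -0.001 0.284 0 0 0;0 -0.003 -0.001 0.284 0 0 0;0 -0.003 -0.001 0.284 0 0 0;0 -0.003 -0.001 0.284 0 0 0")

```text
time_s: 19.67
position: [0.5652, 0.0808, 0.1241]
tcp_rot: [[0.196, 0.981, -0.001], [0.981, -0.196, 0.0], [-0.0, -0.001, -1.0]]
force: [-1.0, -0.1, 2.5]
opening: 0.349
grasp_force: 30.0
```

Gripped. A gentle 8 mm test lift first (locked play is about 4 mm).

Emit:
jog_arm(rows="0 0 0 -0.003 0 0 0;0 0 0 -0.006 0 0 0;0 0 0 -0.009 0 0 0;0 0 0 -0.012 0 0 0;0 0 0 -0.014 0 0 0;0 0 0 -0.016 0 0 0")

```text
time_s: 20.17
position: [0.5654, 0.0808, 0.1321]
tcp_rot: [[0.196, 0.981, -0.0], [0.981, -0.196, 0.0], [-0.0, -0.0, -1.0]]
force: [-0.6, -0.1, -3.6]
opening: 0.346
grasp_force: 30.0
```

```bash
python3 -c "
from h import *
for i in range(2):
  s=bot.read_state();print(s['time_s'],s['position'],s['force']);p=capture('side')
print([(d['conf'],d['point']) for d in spot_point('centre',p)])"
```

```text
20.1667 [0.56544714 0.08076241 0.13206085] [-0.61869709 -0.05455351 -3.55187993]
20.2167 [0.56556037 0.08076988 0.13226502] [ 0.51450058 -0.26391376 -3.02734509]
[(0.71, [0.6923, 0.0835, 0.0028])]
```

Freed: force equals its weight and it rose the full 8 mm. Lifting out and travelling past the rack hole to look.

Emit:
jog_arm(rows="0 0 0 -0.02 0 0 0;0 0 0 -0.04 0 0 0;0 0 0 -0.06 0 0 0;0 0 0 -0.08 0 0 0;0 0 0 -0.1 0 0 0;0 0 0 -0.12 0 0 0;0 0 0 -0.14 0 0 0;0 0 0 -0.16 0 0 0;0 0 0 -0.18 0 0 0;0 0 0 -0.2 0 0 0;0 0 0 -0.224 0 0 0;0 0 0 -0.224 0 0 0;0 0 0 -0.224 0 0 0")

```text
time_s: 21.4
position: [0.5659, 0.0807, 0.2449]
tcp_rot: [[0.196, 0.981, 0.002], [0.981, -0.196, -0.0], [0.0, 0.002, -1.0]]
force: [-0.2, -0.2, -3.1]
opening: 0.347
grasp_force: 30.0
```

Emit:
jog_arm(rows="0 -0.03 0.002 0 0 0 0;0 -0.08 0.004 0 0 0 0;0 -0.14 0.006 0 0 0 0;0 -0.2 0.008 0 0 0 0;0 -0.26 0.011 0 0 0 0;0 -0.32 0.014 0 0 0 0;0 -0.38 0.016 0 0 0 0;0 -0.44 0.019 0 0 0 0;0 -0.5 0.022 0 0 0 0;0 -0.56 0.024 0 0 0 0;0 -0.62 0.026 0 0 0 0;0 -0.68 0.028 0 0 0 0;0 -0.74 0.028 0 0 0 0;0 -0.79 0.028 0 0 0 0;0 -0.81 0.028 0 0 0 0;0 -0.81 0.028 0 0 0 0;0 -0.81 0.028 0 0 0 0;0 -0.81 0.028 0 0 0 0")

```text
time_s: 22.9
position: [0.4995, -0.3172, 0.2434]
tcp_rot: [[0.196, 0.981, -0.001], [0.981, -0.196, 0.002], [0.002, -0.002, -1.0]]
force: [0.7, 0.0, -3.4]
opening: 0.346
grasp_force: 30.0
```

```bash
python3 w.py w4.png rack_hole rack centre cone_centre cup_centre
```

```text
[ 0.49947399 -0.3172446   0.24344935] [-4.32581175e+01  2.77634644e+01  8.69846481e+01  5.37250176e-02
  6.53945671e+01 -3.20016472e+01]
rack_hole [(0.79, [0.5212, -0.2376, 0.0662], [285.0, 121.0]), (0.73, [0.3148, -0.249, 0.0707], [96.0, 173.0])]
rack [(0.87, [0.5357, -0.1684, 0.0008], [285.0, 60.0]), (0.76, [0.3143, -0.1802, -0.0015], [111.0, 111.0])]
centre [(0.7, [0.5027, -0.3178, 0.1553], [283.0, 226.0])]
cone_centre [(0.66, [0.5373, -0.1673, 0.0064], [286.0, 58.0])]
cup_centre []
```

View pics/w4.png

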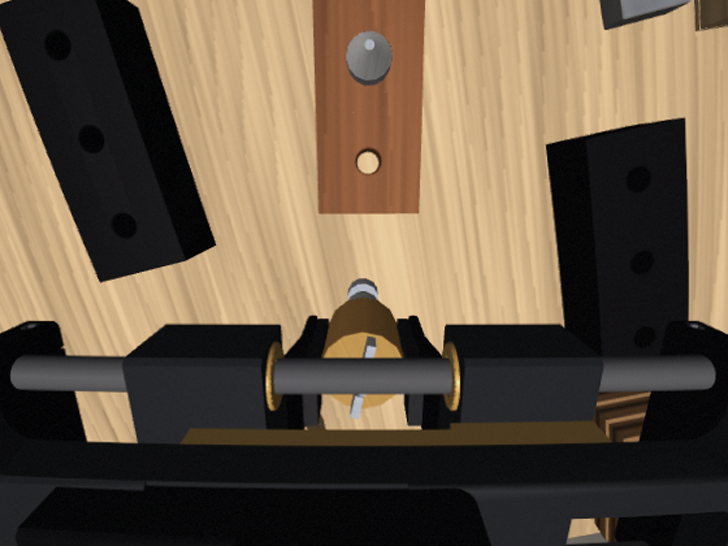

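Wrist view: the empty hole of the wooden rack is at native (283,124), the cone centre at (285,45), and the held centre's shank foot at (279,218). Computing the relative shift.

```bash
cat > d.py <<'E'
from h import *
st=bot.read_state();p=capture("wrist");px=p["pixels"].astype(float)
R=np.array(st["tcp_rot"]);T=np.array(st["position"])
h=cv2.cvtColor(p["pixels"],cv2.COLOR_RGB2HSV)
ref=np.median(px[118:130,255:270].reshape(-1,3),0)
m=(np.abs(px-ref).sum(2)>60).astype(np.uint8)
n,lab,s,c=cv2.connectedComponentsWithStats(m)
for i in range(1,n):
    if np.hypot(*(c[i]-[283,124]))<12 and s[i,4]>60:
        cn=max(cv2.findContours((lab==i).astype(np.uint8),0,1)[0],key=len);e=cv2.fitEllipse(cn);print(s[i],e)
        w=onz(p,[e[0]],.070,st)[0];print("hole",w,"tool offset mm",np.round(R.T@(w-T)*1e3,1))
for n,uv,z in(("foot mid edge",[363/1.3,279/1.3],.154),("foot L",[348/1.3,290/1.3],.156),("foot R",[377/1.3,290/1.3],.156)):
    w=onz(p,[uv],z,st)[0];print(n,w,np.round(R.T@(w-T)*1e3,1))
save(p,"w5.png",(230,80,340,260),3.3)
E
python3 d.py
```

```text
[272 112  21  21 324] ((282.1658935546875, 122.12464904785156), (19.611467361450195, 20.06277084350586), 98.63392639160156)
hole [ 0.51887266 -0.23956478  0.07      ] tool offset mm [ 80.8   3.2 174.2]
foot mid edge [ 0.50171974 -0.30997506  0.154     ] [ 8.4  0.1 90.2]
foot L [ 0.49149385 -0.31447145  0.156     ] [ 2.  -9.1 88.2]
foot R [ 0.50884347 -0.31792759  0.156     ] [ 2.   8.6 88.2]
```

View pics/w5.png

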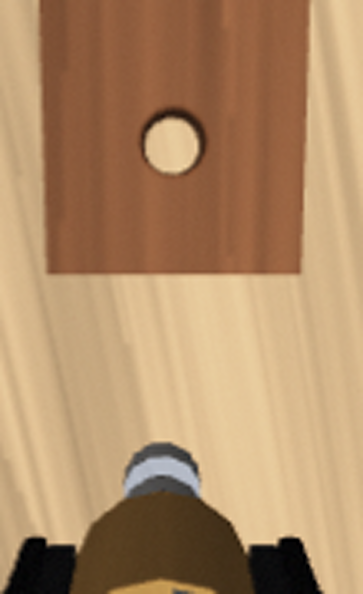

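Emit:
jog_arm(rows="0 0.03 0.002 0 0 0 0;0 0.08 0.004 0 0 0 0;0 0.13 0.006 0 0 0 0;0 0.163 0.0066 0.01 0 0 0;0 0.163 0.0066 0.05 0 0 0;0 0.163 0.0066 0.09 0 0 0;0 0.163 0.0066 0.12 0 0 0;0 0.163 0.0066 0.139 0 0 0;0 0.163 0.0066 0.139 0 0 0;0 0.163 0.0066 0.139 0 0 0;0 0.163 0.0066 0.139 0 0 0;0 0.163 0.0066 0.139 0 0 0;0 0.163 0.0066 0.139 0 0 0")

```text
time_s: 24.33
position: [0.5195, -0.2403, 0.1756]
tcp_rot: [[0.197, 0.98, 0.002], [0.981, -0.197, -0.001], [-0.001, 0.002, -1.0]]
force: [-0.9, 0.1, -3.2]
opening: 0.346
grasp_force: 30.0
```

```bash
cat > e.py <<'E'
from h import *
st=bot.read_state();print(st["position"],st["force"])
a=capture("scene");b=capture("side")
for p,n in((a,"scene"),(b,"side")):
    print(n,"foot pred",np.round(proj(p,[[*st["position"][:2],.085]])[0],1),"hole pred",np.round(proj(p,[[.5189,-.2396,.07]])[0],1),[(round(d["conf"],2),np.round(d["point"],4).tolist()) for d in spot_point("centre",p)[:3]],[(round(d["conf"],2),np.round(d["point"],4).tolist()) for d in spot_point("rack_hole",p)[:3]])
ims=[]
for p in(a,b):
    u=proj(p,[[*st["position"][:2],.085]])[0].astype(int);ims.append(cv2.resize(p["pixels"][u[1]-30:u[1]+25,u[0]-35:u[0]+35,::-1],None,fx=5.5,fy=5.5,interpolation=cv2.INTER_CUBIC));print(u)
cv2.imwrite("pics/e.png",np.hstack(ims))
E
python3 e.py
```

```text
[ 0.51948604 -0.24028642  0.17559982] [-0.88905871  0.07393012 -3.16057221]
scene foot pred [211.8 201. ] hole pred [212.6 203.8] [(0.75, [0.697, 0.075, 0.0001]), (0.51, [0.5233, -0.2401, 0.0843])] [(0.94, [0.7331, -0.4359, 0.069]), (0.86, [0.3116, -0.2549, 0.0691]), (0.75, [0.5161, -0.2409, 0.0728])]
side foot pred [320.7 254.5] hole pred [320.  259.3] [(0.76, [0.5191, -0.2402, 0.0879])] [(0.71, [0.7311, -0.4319, 0.071]), (0.68, [0.5209, -0.2424, 0.0649]), (0.64, [0.3129, -0.2475, 0.0687])]
[211 201]
[320 254]
```

View pics/e.png

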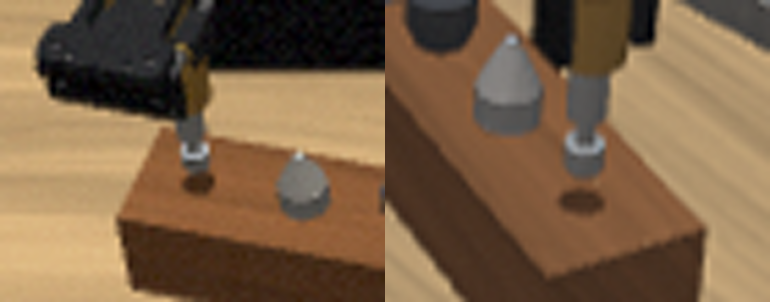

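Both views show the shank foot directly over the hole, within about 0.7 px. Small correction, then a slow descent into the mouth.

Emit:
jog_arm(rows="0 0.001 -0.0015 0 0 0 0;0 0.001 -0.0015 0.01 0 0 0;0 0.001 -0.0015 0.016 0 0 0;0 0.001 -0.0015 0.022 0 0 0;0 0.001 -0.0015 0.027 0 0 0;0 0.001 -0.0015 0.031 0 0 0;0 0.001 -0.0015 0.035 0 0 0;0 0.001 -0.0015 0.039 0 0 0;0 0.001 -0.0015 0.043 0 0 0;0 0.001 -0.0015 0.046 0 0 0")

```text
time_s: 25.47
position: [0.5187, -0.2397, 0.1516]
tcp_rot: [[0.196, 0.981, 0.001], [0.981, -0.196, -0.001], [-0.001, 0.001, -1.0]]
force: [0.0, -1.0, -3.3]
opening: 0.345
grasp_force: 30.0
```

In the hole with no contact force; descending on.

Emit:
jog_arm(rows="0 0 0 0.008 0 0 0;0 0 0 0.016 0 0 0;0 0 0 0.024 0 0 0;0 0 0 0.032 0 0 0;0 0 0 0.04 0 0 0;0 0 0 0.048 0 0 0;0 0 0 0.056 0 0 0;0 0 0 0.064 0 0 0;0 0 0 0.072 0 0 0;0 0 0 0.08 0 0 0;0 0 0 0.086 0 0 0;0 0 0 0.091 0 0 0;0 0 0 0.096 0 0 0;0 0 0 0.1 0 0 0;0 0 0 0.1 0 0 0")

```text
time_s: 26.72
position: [0.5186, -0.2396, 0.1013]
tcp_rot: [[0.196, 0.981, 0.001], [0.981, -0.196, -0.001], [-0.001, 0.001, -1.0]]
force: [1.8, -4.5, -4.2]
opening: 0.343
grasp_force: 30.0
```

Emit:
jog_arm(rows="0 0 0 0.001 0 0 0;0 0 0 0.002 0 0 0;0 0 0 0.003 0 0 0;0 0 0 0.004 0 0 0;0 0 0 0.005 0 0 0;0 0 0 0.005 0 0 0")

```text
time_s: 27.22
position: [0.5186, -0.2396, 0.0993]
tcp_rot: [[0.196, 0.981, 0.001], [0.981, -0.196, -0.001], [-0.001, 0.001, -1.0]]
force: [1.3, -5.4, -0.1]
opening: 0.347
grasp_force: 30.0
```

Head touching down. Releasing and backing straight up.

Emit:
jog_arm(rows="0.4 0 0 0 0 0 0;0.5 0 0 0 0 0 0;0.7 0 0 0 0 0 0;0.9 0 0 0 0 0 0;1 0 0 0 0 0 0;1 0 0 0 0 0 0;1 0 0 0 0 0 0;1 0 0 0 0 0 0;1 0 0 -0.03 0 0 0;1 0 0 -0.08 0 0 0;1 0 0 -0.14 0 0 0;1 0 0 -0.2 0 0 0;1 -0.08 0 -0.25 0 0 0;1 -0.16 0 -0.28 0 0 0;1 -0.16 0 -0.28 0 0 0;1 -0.16 0 -0.28 0 0 0")

```text
time_s: 28.55
position: [0.5028, -0.3208, 0.2407]
tcp_rot: [[0.2, 0.98, 0.003], [0.98, -0.2, -0.003], [-0.003, 0.004, -1.0]]
force: [1.0, 0.7, 0.2]
opening: 1.002
grasp_force: 0.0
```

```bash
cat > g.py <<'E'
from h import *
a=capture("scene");b=capture("side");st=bot.read_state();w=capture("wrist")
ims=[]
for p,s in((a,None),(b,None),(w,st)):
    print([(round(d["conf"],2),np.round(d["point"],4).tolist()) for d in spot_point("centre",p)[:3]])
    u=proj(p,[[.5189,-.2396,.08]],s)[0].astype(int);u=np.clip(u,40,[515,380]);ims.append(cv2.resize(p["pixels"][u[1]-40:u[1]+40,u[0]-35:u[0]+35,::-1],None,fx=3.7,fy=3.7,interpolation=cv2.INTER_CUBIC))
cv2.imwrite("pics/g.png",np.hstack(ims))
E
python3 g.py
```

```text
[(0.64, [0.517, -0.2394, 0.0084]), (0.44, [0.3627, -0.4912, -0.0042])]
[(0.64, [0.6958, 0.0801, 0.0018])]
[(0.83, [0.5176, -0.2421, 0.0123])]
```

View pics/g.png

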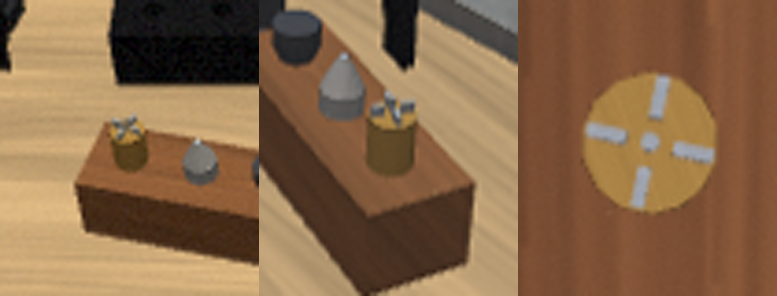

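The centre stands upright with its head flat on the rack (crops at (128,145), (392,140) and (650,142)). The cone and cup are in place and the gripper is clear, so I'm handing in.

```bash
python3 -c "
from rig import bot
print(bot.hand_in())"
```

```text
the job is handed in; nothing more can be done
None
```

I unlocked the brass spur centre after about 2.1 turns of the crank, stopping at about 2.27, and stood it upright and fully home in the wooden rack's empty hole; the job was handed in at about 29 s with no result shown, and the overwind pin was never in view.

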